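# Lower the temperature probe through its guide into the sample vial

### The arm

A 6-joint arm with a two-finger parallel gripper is mounted at the origin on a cart in front of the work surface, level with it; the furniture and walls round the work are solid. World frame = base frame: x ahead of the robot, y to its left, z up, the work surface at z = 0. Lengths are in m, angles in rad, forces in N, time in s.
With the tool pointing down it reaches from about 0.35 to 0.85 m from the base axis. Payload 8.1 kg.
Tool frame: the origin (TCP) lies midway between the tips of the shut fingers; the grasp point (between the pads) lies behind it (arm.hold_point_z is the z of the grasp point in the tool frame, in m); z points along the fingers, y is the line along which they close (so a half turn about z gives the same grasp; the last joint's range is limited). The gripper opens to 85 mm and grips with 20 to 120 N. Pads are 22 mm wide; open, the fingers measure 114 mm over their backs; the gripper's body (76 mm by 85 mm) begins 54 mm behind the grasp point. The pads swing forward as they close: fully open they stand 13 mm farther back than shut.
Start: joints at [-1.338, 0.13, 1.488, -0, 1.523, -0.085], TCP at [0.188, -0.57, 0.231] pointing down, gripper open.
Joint ranges: [-2.96, 2.96], [-0.89, 2.26], [0.02, 2.5], [-1.34, 4.48], [0, 2.73], [-2.66, 2.66]. Speed limits (rad/s): [2.39, 2.39, 2.79, 3.14, 3.14, 3.14].

### API

Orientations are given as a unit quaternion [w, x, y, z].
In Python, from station import arm gives the robot as it stands.
- The arm moves only by the shell command python3 inch.py 'ROWS' [FORCE]. ROWS is 1 to 5 rows, parted by semicolons, with the numbers parted by commas; each row has 5 numbers: dx, dy, dz in units of 25 mm, then a turn about the tool's z in rad, then the finger opening in m; each row is the pose to reach, as a shift and turn from the pose commanded when the command began, along the tool's axes at that moment; what a row does not reach only later rows make up. A row lasts 1/10 s, in which the tool goes at most 0.05 m and 0.15 rad, less where a joint would pass 70% of its speed; a pose out of reach is approached as far as the arm can. The fingers move at their own pace and stop on an object; FORCE is the grip in N (left out, the last holds). Time passes only in rows, so rows that do not move let the fingers close. It prints the time, the measured TCP pose, the force, the opening and the grip force at its end. Input that does not fit is refused with a message, and nothing moves.
- arm.state(): the state, without advancing time (a new reading comes with each control period).
- arm.snapshot(name): name is "scene" or "top" or "wrist"; returns the picture (480x640x3 uint8, blue, green, red); there is no depth.
- arm.camera_model(name): a dict with "fx", "fy", "cx", "cy" (pixels), "world_from_camera" (4x4, takes a point from camera to world coordinates). Camera axes: x right, y up, looking along -z (the intrinsics and any distortion apply to the point x, -y, -z); pixel columns grow to the right and rows downward; lengths in m; the calibration is good to about 2 mm. The wrist camera is an equidistant fisheye: a pixel r from the principal point sees the ray r / f radians off the axis. A picture is of the moment at which its call begins: read the wrist's pose just before it. camera_model takes no time and is no camera call; for the wrist camera it gives the pose at the moment of the call.
- arm.close_job(): hands the job in; it is judged then, once.
The state is a dict: "t": time; "q": joint angles; "joint_vel": joint speeds; "effort": joint torques, N m; "eef_pos": TCP position; "tcp_rot": TCP orientation; "ft_force": force on the tool from outside, world axes, zero at the start; "wrist_torque": the same for the moment, N m; "width": finger opening in m; "grasp_force": force on a finger pad.
Only numpy, scipy, OpenCV 4.12 (cv2) and the standard library are available. Lean on these libraries where they do the work, as an engineer would, in place of code of your own. Each camera call takes 0.05 s, during which the arm holds its last target. There are 200 camera calls.

### The job

Slide the carriage of the probe station by its black grip block until the open white vial is centred straight under the hole in the blue guide plate, and leave it there. Then lift the orange-handled probe out of its stand, lower its stem upright through the guide hole without touching the guide or the vial, and finish while still holding it still and centred in the hole, its tip about halfway down inside the vial. Leave the other things on the desk where they are.

Things in the scene. Friction and masses are not known exactly. Their poses are not given: they have to be found in the camera images.
- station: White probe station, fixed. Origin on the desk straight under the guide hole; z up, x from the grip block towards the post, y the carriage's sliding direction. Base 12 mm thick, x -125 to +100, y -102 to +64 mm; post 28 x 62 mm at x +80, 112 mm high, with an arm to the guide plate. A red line on the base's front edge (x -118) marks y = 0, the line of the hole.
- guide (a point): Centre of the guide hole's mouth: on the top face of the blue guide plate (52 x 52 mm, 12 mm thick), 112 mm above the desk. The hole is round, 24 mm in diameter, vertical, right through.
- carriage (a joint): Slide of the aluminium carriage along the station's +y, 0 to 0.100 m; at 0.070 the vial is straight under the guide hole (no stop there; it starts short of it). It takes about 2 N to slide and stays where it is left. Carriage plate 128 x 60 mm, top 29 mm above the desk.
- vial_mouth (a point): Centre of the open mouth of the white vial fixed on the carriage, 80 mm above the desk (20 mm below the guide plate's underside). Vial outside diameter 32 mm, inside 26 mm, inner floor 47 mm below the mouth.
- carriage_grip (a point): Grip point of the carriage's black block: 20 x 20 mm across (sides along the station's x and y), from 29 to 85 mm above the desk, red line on top. This point is on its axis 65 mm above the desk, 85 mm from the vial's axis towards the station's -x. Nothing stands beside it.
- stand: Grey probe stand, fixed: base 80 (x) x 70 (y) x 10 mm, two steel uprights at y +-25 mm, top plate 56 x 56 mm, its top 125 mm above the desk, with a 14 mm hole in the middle where the probe hangs. Origin on the desk under the hole, z up.
- probe: Temperature probe, about 60 g: orange square handle 22 x 22 mm, 66 mm tall, black cap 4 mm high on top; below it a straight steel stem 8 mm in diameter, 115 mm long. Origin on its axis at the handle's underside, which rests on the stand (125 mm above the desk) at the start; z up, x and y square to the handle's sides.
- probe_tip (a point): Lower end of the probe's steel stem, on the axis 115 mm below the handle's underside.
- phone: Dark smart phone lying screen up, 161 x 76 x 10 mm; bystander.
- pen: Pen, 12 x 156 x 15 mm, lying; bystander.
- label_pad: White pad of labels, 115 x 60 x 14 mm; bystander.
- sanitizer: White pump bottle of hand rub, 70 x 100 x 234 mm, standing; bystander.
- tube_a: Red-capped sample tube, 31 mm across, 100 mm tall, standing; bystander.

How it is judged:
On the way, in this order (a step that is already met when the one before it is completed fails the run):
1. the vial is centred under the guide hole and at rest, with the probe not yet in the hole (horizontal distance between vial_mouth and guide below 0.006 m and velocity of joint carriage between -0.005 and 0.005 m/s and (z of probe_tip in the frame of guide above 0 m or horizontal distance between probe_tip and guide above 0.03 m)), for 0.2 s.
2. the held probe stands upright through the guide hole with its tip in the vial (horizontal distance between each of probe_tip, vial_mouth and guide below 0.006 m and angle between probe's own z axis and vertical below 0.08 rad and z of probe_tip in the frame of vial_mouth between -0.042 and -0.01 m), for 0.2 s.
At the end, for the whole second after the job is handed in: The fingers hold the probe (more than 1 N) at rest and upright (within 0.08 rad), its tip within 6 mm of the guide hole's axis and 10 to 42 mm below the vial's mouth, touching neither station nor vial; the vial's axis is within 6 mm of the guide hole's axis (all of step 2 and contact force between probe and station below 0.2 N and contact force between the fingers and probe above 1 N and linear speed of probe below 0.015 m/s and angular speed of probe below 0.15 rad/s); the arm keeps its last pose, push and grip.
It fails at once if the probe touches the station: guide, vial or carriage (contact force between probe and station above 0.5 N).
It fails at once if a bystander (phone, pen, label pad, sanitizer, tube) is moved more than 20 mm (distance of any of phone, pen, label_pad, sanitizer, tube_a from where it was at the start of the episode above 0.02 m).
It also fails if it takes over 54 s, if anything falls off the work surface, if the arm or the gripper's body presses on something with over 40 N, if the wrist force passes 120 N, or if a joint passes its speed limit or range.

## Working session

There is one attempt and no reset: what is moved stays moved. The work goes in short steps, Python scripts to look and compute and a shell command to move; the robot and the scene stay as the last step left them, time stands still between calls to the robot, and variables do not carry over. Pictures are saved under pics/ and viewed, at most 10 in all, crops included, and the job is handed in when it is done.

```bash
ls; mkdir -p pics; cat > h.py <<'E'
import numpy as np,cv2
from station import arm
def save(n):
    m=arm.camera_model(n); im=arm.snapshot(n); return m,im
E
python3 - <<'E'
from h import *
import pickle
for n in("scene","top"):
    m,im=save(n); cv2.imwrite(f'pics/{n}0.png',im); pickle.dump(m,open(n+'.pkl','wb')); print(n,m)
s=arm.state();print(s['t'],s['eef_pos'],s['tcp_rot'],s['width'],arm.hold_point_z)
E
```

```text
inch.py
pics
station.py
scene {'fx': 472.3387247806323, 'fy': 472.3387247806323, 'cx': 322.6675501684892, 'cy': 234.14636163427454, 'world_from_camera': array([[ 8.95969744e-01,  2.91608171e-01, -3.34967001e-01,
         2.99810467e-01],
       [-4.44114296e-01,  5.89726789e-01, -6.74525616e-01,
        -4.44798469e-01],
       [ 8.41832505e-04,  7.53118177e-01,  6.57884718e-01,
         6.79879878e-01],
       [ 0.00000000e+00,  0.00000000e+00,  0.00000000e+00,
         1.00000000e+00]])}
top {'fx': 491.84893919970693, 'fy': 491.84893919970693, 'cx': 316.8374609903732, 'cy': 229.95888568141658, 'world_from_camera': array([[-4.12449024e-03,  9.87623097e-01, -1.56791606e-01,
         4.08997607e-01],
       [-9.99636278e-01,  1.06767579e-04,  2.69685112e-02,
         1.63072529e-01],
       [ 2.66514648e-02,  1.56845809e-01,  9.87263436e-01,
         1.23071103e+00],
       [ 0.00000000e+00,  0.00000000e+00,  0.00000000e+00,
         1.00000000e+00]])}
0.1 [ 0.18739037 -0.56944702  0.23031871] [-8.60806909e-04  9.87403249e-01  1.58221614e-01 -5.80841246e-05] 0.08522070173861304 -0.0187
```

View pics/top0.png

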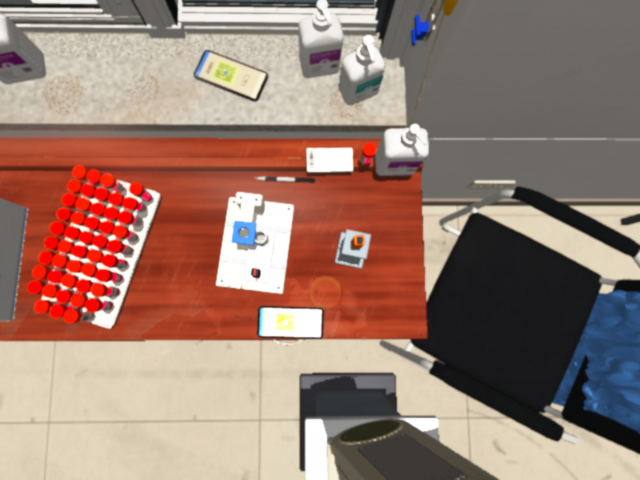

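View pics/scene0.png

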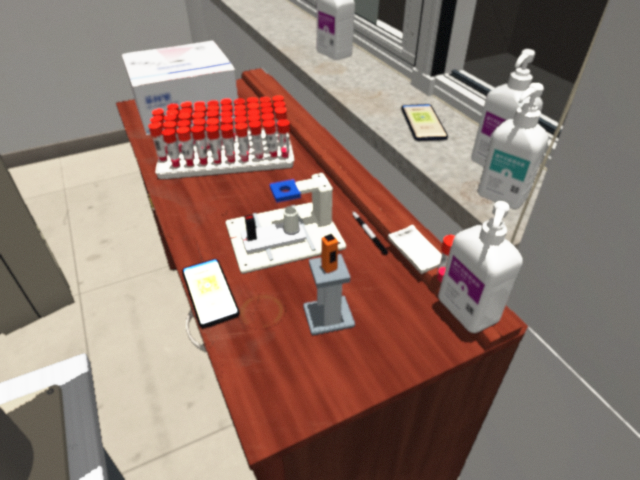

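Top view: the station is around (255,243), with the guide at (244,233), vial at (261,238) and grip at (256,273). The stand and probe are at (354,245), and the phone is at (290,322). I'll enlarge these.

```bash
python3 - <<'E'
import cv2,numpy as np
im=cv2.imread('pics/top0.png')
a=cv2.resize(im[185:297,212:300],None,fx=5,fy=5,interpolation=cv2.INTER_CUBIC)
b=cv2.resize(im[220:276,328:384],None,fx=6,fy=6,interpolation=cv2.INTER_CUBIC)
o=np.zeros((560,790,3),np.uint8);o[:a.shape[0],:a.shape[1]]=a;o[:b.shape[0],450:450+b.shape[1]]=b
cv2.imwrite('pics/c1.png',o)
im=cv2.imread('pics/scene0.png')
a=cv2.resize(im[170:335,220:360],None,fx=3.6,fy=3.6,interpolation=cv2.INTER_CUBIC);cv2.imwrite('pics/c2.png',a)
E
```

```text
(no output)
```

View pics/c1.png

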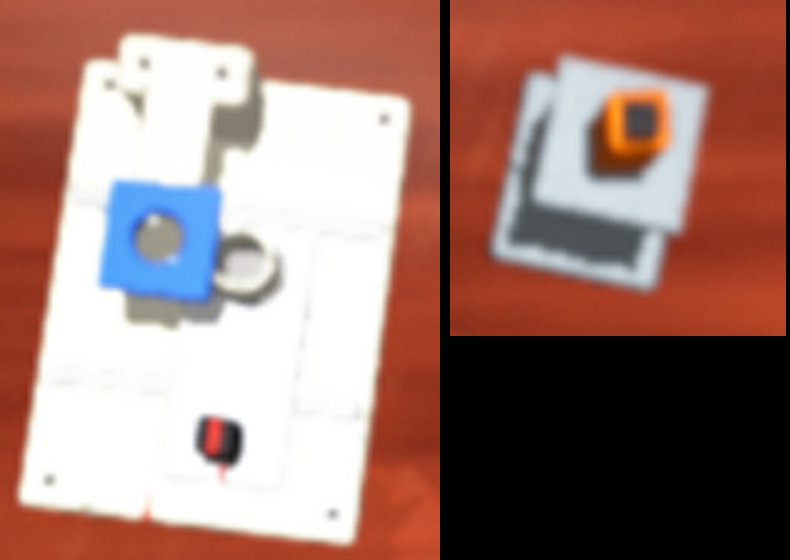

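View pics/c2.png

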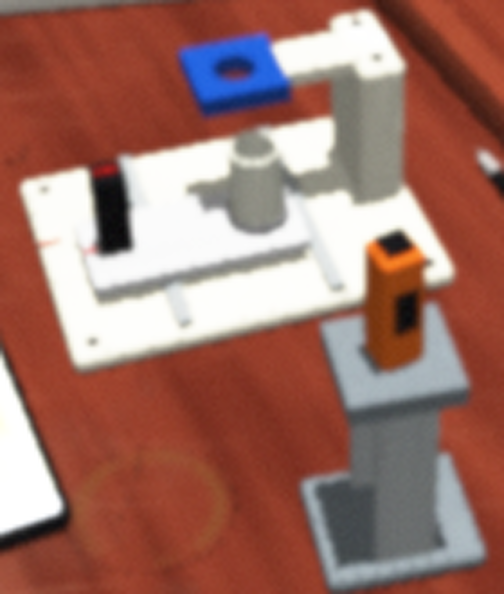

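Top crop: guide hole at (158,238), vial mouth at (248,262), grip top at (213,436), and the probe cap's black square at (640,121). Scene crop: hole at (236,68), mouth at (254,147), grip top at (105,170), cap at (395,243). I'll turn these into positions using the known heights and cross-check the two cameras.

```bash
cat >> h.py <<'E'
import pickle
def ray(m,u,v):
    T=m['world_from_camera'];d=T[:3,:3]@[(u-m['cx'])/m['fx'],-(v-m['cy'])/m['fy'],-1];return T[:3,3],d
def onz(m,u,v,z):
    o,d=ray(m,u,v);return (o+d*(z-o[2])/d[2])[:2]
E
cat > f.py <<'E'
from h import *
top=pickle.load(open('top.pkl','rb'));sc=pickle.load(open('scene.pkl','rb'))
A=lambda x,y:(212+(x+.5)/5-.5,185+(y+.5)/5-.5)
B=lambda x,y:(328+(x-450+.5)/6-.5,220+(y+.5)/6-.5)
C=lambda x,y:(220+(x+.5)/3.6-.5,170+(y+.5)/3.6-.5)
def p(n,m,uv,z): print(n,np.round(onz(m,*uv,z),4))
np.set_printoptions(suppress=True)
for n,a,c,z in [('hole',(158,238),(236,68),.112),('vial',(248,262),(254,147),.080),('grip',(213,436),(105,170),.085),('redmark',(148,510),(45,243),.010)]:
    p(n,top,A(*a),z);p(n,sc,C(*c),z)
p('cap',top,B(640,121),.195);p('cap',sc,C(395,243),.195)
print('base');[p('',top,A(*a),.012) for a in[(88,58),(410,98),(352,545),(20,505)]]
[p('',sc,C(*a),.012) for a in[(20,185),(80,365),(455,275)]]
print('standplate');[p('',top,B(*a),.125) for a in[(563,54),(708,88),(680,234),(535,203)]]
[p('',sc,C(*a),.125) for a in[(322,322),(440,308),(468,388),(350,408)]]
print('standbase');[p('',top,B(*a),.010) for a in[(535,72),(655,290),(492,258)]]
[p('',sc,C(*a),.010) for a in[(302,482),(487,556),(330,588)]]
print('cap corners/handle');[p('',sc,C(*a),.195) for a in[(372,240),(398,232),(418,247),(388,256)]]
[p('',sc,C(*a),.191) for a in[(368,252),(425,255),(390,270)]]
E
python3 f.py
```

```text
hole [0.5814 0.3014]
hole [0.5832 0.2992]
vial [0.5749 0.2629]
vial [0.5784 0.2658]
grip [0.4926 0.2776]
grip [0.4937 0.2776]
redmark [0.4618 0.3163]
redmark [0.4629 0.3192]
cap [0.5524 0.0444]
cap [0.5529 0.0414]
base
 [0.6888 0.3508]
 [0.6685 0.1883]
 [0.4444 0.216 ]
 [0.4644 0.3787]
 [0.4656 0.3755]
 [0.4479 0.2115]
 [0.6669 0.1845]
standplate
 [0.5878 0.0653]
 [0.5747 0.0103]
 [0.519  0.0221]
 [0.5309 0.0767]
 [0.5335 0.0771]
 [0.5874 0.061 ]
 [0.5742 0.0095]
 [0.5214 0.0221]
standbase
 [0.5987 0.067 ]
 [0.5072 0.0183]
 [0.5206 0.0859]
 [0.5228 0.0833]
 [ 0.5846 -0.0001]
 [0.5071 0.0167]
cap corners/handle
 [0.5449 0.0476]
 [0.5573 0.0473]
 [0.5605 0.0348]
 [0.5464 0.0353]
 [0.5418 0.0454]
 [0.563  0.0328]
 [0.5452 0.0309]
```

Both cameras agree to within 2–4 mm:
- **Hole:** ≈(.582,.3005), station yaw ≈ -0.122.
- **Grip:** ≈(.493,.278). Its offset from the hole along station x is -85.5 mm, which matches the given size. Slide still needed: ≈ 34–36 mm.

Next I move over the grip and turn.

Careful with the scale: shifts go in units of 25 mm. That gives: 0.18 m is 7.2, -0.135 m is -5.4.

```bash
cat >> h.py <<'E'
from scipy.spatial.transform import Rotation as R
def to(x,y,z,yawy=None):
    s=arm.state();q=s['tcp_rot'];r=R.from_quat([*q[1:],q[0]]).as_matrix();e=s['eef_pos']
    print('t',round(s['t'],2),'at',np.round(e,4),'yaw_y',np.round(np.arctan2(r[1,1],r[0,1]),4),'tilt',np.round(r[2,:2],4),'tool d',np.round(r.T@(np.array([x,y,z])-e),4),
     'turn',None if yawy is None else round(-((yawy-np.arctan2(r[1,1],r[0,1])+np.pi)%(2*np.pi)-np.pi),4),'w',s['width'],'f',np.round(s['ft_force'],2),'g',s['grasp_force'],'q6',round(s['q'][5],2))
E
python3 inch.py '7.2,-5.4,0,0,0.085;7.2,-5.4,0,0,0.085;7.2,-5.4,0,0,0.085;7.2,-5.4,0,0,0.085;7.2,-5.4,0,0,0.085'
python3 inch.py '7.2,-5.4,0,0,0.085;7.2,-5.4,0,0,0.085;7.2,-5.4,0,0,0.085;7.2,-5.4,0,0,0.085;7.2,-5.4,0,0,0.085'
python3 inch.py '3.8,-8.8,0,0,0.085;3.8,-8.8,0,0,0.085;3.8,-8.8,0,0,0.085;3.8,-8.8,0,0,0.085;3.8,-8.8,0,0,0.085'
python3 inch.py '3.8,-8.8,0,0,0.085;3.8,-8.8,0,0,0.085;3.8,-8.8,0,0,0.085;3.8,-8.8,0,0,0.085;3.8,-8.8,0,0,0.085'
python3 inch.py '0,0,0,-0.15,0.085;0,0,0,-0.3,0.085;0,0,0,-0.45,0.085;0,0,0,-0.6,0.085;0,0,0,-0.75,0.085'
python3 inch.py '0,0,0,-0.15,0.085;0,0,0,-0.3,0.085;0,0,0,-0.45,0.085;0,0,0,-0.6,0.085;0,0,0,-0.75,0.085'
python3 inch.py '0,0,0,-0.15,0.085;0,0,0,-0.3,0.085;0,0,0,-0.45,0.085;0,0,0,-0.6,0.085;0,0,0,-0.6,0.085'
python3 -c "
from h import *
to(.4935,.2775,.16,1.449)"
```

```text
t: 0.6
eef_pos: [0.3179, -0.3823, 0.2309]
tcp_rot: [-0.001, 0.987, 0.159, 0.0]
ft_force: [1.5, -0.3, -0.5]
width: 0.0851
grasp_force: 0.0
t: 1.1
eef_pos: [0.4464, -0.1976, 0.231]
tcp_rot: [-0.001, 0.987, 0.159, 0.0]
ft_force: [-0.2, -0.6, -0.6]
width: 0.0848
grasp_force: 0.0
t: 1.6
eef_pos: [0.4661, 0.0403, 0.231]
tcp_rot: [-0.0, 0.987, 0.159, -0.0]
ft_force: [1.2, -1.0, 0.7]
width: 0.0851
grasp_force: 0.0
t: 2.1
eef_pos: [0.4875, 0.2791, 0.2308]
tcp_rot: [-0.0, 0.987, 0.159, -0.0]
ft_force: [0.7, -1.0, 0.3]
width: 0.0847
grasp_force: 0.0
t: 2.6
eef_pos: [0.4878, 0.2763, 0.2307]
tcp_rot: [-0.0, 0.859, 0.512, -0.001]
ft_force: [0.4, -0.4, 0.4]
width: 0.0847
grasp_force: 0.0
t: 3.1
eef_pos: [0.4878, 0.2762, 0.2307]
tcp_rot: [-0.0, 0.612, 0.791, -0.0]
ft_force: [0.2, 0.4, 0.1]
width: 0.0852
grasp_force: 0.0
t: 3.6
eef_pos: [0.4878, 0.2762, 0.2308]
tcp_rot: [-0.0, 0.353, 0.936, -0.0]
ft_force: [0.6, -0.5, -0.6]
width: 0.0849
grasp_force: 0.0
t 3.6 at [0.4878 0.2762 0.2308] yaw_y 0.8495 tilt [ 0.0004 -0.0009] tool d [-0.0035  0.0048  0.0708] turn -0.5995 w 0.08486386547880732 f [ 0.62 -0.51 -0.63] g 0.0 q6 -0.43
```

```bash
python3 inch.py '0,0,0,-0.15,0.085;0,0,0,-0.3,0.085;0,0,0,-0.45,0.085;0,0,0,-0.6,0.085;0,0,0,-0.6,0.085' >/dev/null
python3 - <<'E'
from h import *
to(.4935,.2775,.0463,1.449)
m,im=save('wrist');cv2.imwrite('pics/w1.png',im);pickle.dump(m,open('w1.pkl','wb'));print({k:m[k] for k in m})
E
```

```text
t 4.1 at [0.4879 0.2763 0.231 ] yaw_y 1.4452 tilt [ 0.0005 -0.0003] tool d [-0.0054  0.002   0.1847] turn -0.0038 w 0.08517333288847123 f [ 0.43 -0.51  0.22] g 0.0 q6 -1.02
{'fx': 371.64829954431775, 'fy': 371.64829954431775, 'cx': 324.562943545504, 'cy': 234.88541666301307, 'world_from_camera': array([[ 1.25731227e-01, -9.45473445e-01, -3.00452363e-01,
         4.10836397e-01],
       [ 9.92063977e-01,  1.19566550e-01,  3.88960931e-02,
         2.86037049e-01],
       [-8.51170557e-04, -3.02958420e-01,  9.53003395e-01,
         3.74418883e-01],
       [ 0.00000000e+00,  0.00000000e+00,  0.00000000e+00,
         1.00000000e+00]])}
```

View pics/w1.png

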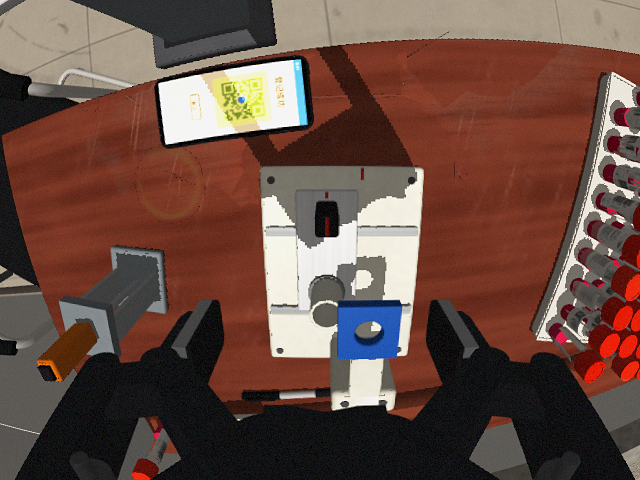

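The wrist view shows the grip block's top at about (327,227), the vial mouth at (325,313), the guide hole at (370,330) and the probe handle at the left.

```bash
cat >> h.py <<'E'
def onzf(m,u,v,z):
    dx,dy=u-m['cx'],v-m['cy'];r=np.hypot(dx,dy);a=r/m['fx'];T=m['world_from_camera']
    d=T[:3,:3]@[np.sin(a)*dx/r,-np.sin(a)*dy/r,-np.cos(a)];o=T[:3,3];return (o+d*(z-o[2])/d[2])[:2]
E
python3 - <<'E'
from h import *
m=pickle.load(open('w1.pkl','rb'))
for n,u,v,z in[('grip',327.5,227,.085),('vial',325.5,313,.08),('hole',370,330,.112),('red',362,173,.012),('base',261,167,.012),('base',424,168,.012)]:print(n,onzf(m,u,v,z))
im=cv2.imread('pics/w1.png');cv2.imwrite('pics/w1c.png',cv2.resize(im[160:380,255:435],None,fx=2.7,fy=2.7,interpolation=cv2.INTER_CUBIC))
E
```

```text
grip [0.49571653 0.27743467]
vial [0.57736399 0.26553416]
hole [0.58056688 0.30235264]
red [0.46635326 0.31580588]
base [0.44749215 0.21785549]
base [0.46790518 0.37879508]
```

In the tool's units: 0.185 m is 7.4, -0.007 m is -0.28.

```bash
python3 inch.py '-0.28,0.08,1.8,-0.004,0.085;-0.28,0.08,3.6,-0.004,0.085;-0.28,0.08,5.4,-0.004,0.085;-0.28,0.08,6.8,-0.004,0.085;-0.28,0.08,7.4,-0.004,0.085'
python3 inch.py '0,0,0,0,0.01;0,0,0,0,0.01;0,0,0,0,0.01;0,0,0,0,0.01;0,0,0,0,0.01' 30
python3 -c "
from h import *
to(.4976,.3109,.0463,1.449)"
```

```text
t: 4.65
eef_pos: [0.4924, 0.2762, 0.0419]
tcp_rot: [-0.003, 0.063, 0.998, -0.002]
ft_force: [0.0, 0.4, -0.5]
width: 0.0853
grasp_force: 0.0
t: 5.15
eef_pos: [0.4967, 0.278, 0.0484]
tcp_rot: [0.001, 0.06, 0.998, 0.001]
ft_force: [-0.7, 0.3, 5.9]
width: 0.0193
grasp_force: 32.0
t 5.15 at [0.4967 0.278  0.0484] yaw_y 1.4505 tilt [-0.0029  0.0016] tool d [0.0031 0.0327 0.0022] turn 0.0015 w 0.019275810661963017 f [-0.73  0.25  5.88] g 32.04307436943054 q6 -1.03
```

```bash
python3 inch.py '0,0.32,0,0,0.01;0,0.64,0,0,0.01;0,0.96,0,0,0.01;0,1.24,0,0,0.01;0,1.4,0,0,0.01'
python3 inch.py '0,0,0,0,0.01;0,0,0,0,0.01'
python3 - <<'E'
from h import *
to(.4976,.3109,.0463,1.449)
m,im=save('wrist');pickle.dump(m,open('w2.pkl','wb'));cv2.imwrite('pics/w2f.png',im)
m2,im2=save('top');a=cv2.resize(im2[185:297,212:300],None,fx=5,fy=5,interpolation=cv2.INTER_CUBIC)
o=np.zeros((560,790,3),np.uint8);o[:,:440]=a;b=cv2.resize(im,None,fx=.54,fy=.54);o[:b.shape[0],442:442+b.shape[1]]=b[:,:346]
m3,im3=save('scene');c=cv2.resize(im3[170:250,240:340],None,fx=3.4,fy=3.4,interpolation=cv2.INTER_CUBIC);o[270:542,445:785]=c
cv2.imwrite('pics/c3.png',o)
E
```

```text
t: 5.65
eef_pos: [0.5011, 0.313, 0.0484]
tcp_rot: [0.002, 0.06, 0.998, 0.001]
ft_force: [0.2, -2.2, 7.0]
width: 0.0199
grasp_force: 32.2
t: 5.85
eef_pos: [0.5011, 0.3133, 0.0484]
tcp_rot: [0.002, 0.06, 0.998, 0.001]
ft_force: [1.5, 2.0, 4.2]
width: 0.0197
grasp_force: 32.0
t 5.85 at [0.5011 0.3133 0.0484] yaw_y 1.4507 tilt [-0.0033  0.0025] tool d [ 0.0032 -0.0028  0.0021] turn 0.0017 w 0.019684715521361976 f [1.54 1.96 4.2 ] g 31.991626024246216 q6 -0.98
```

View pics/c3.png

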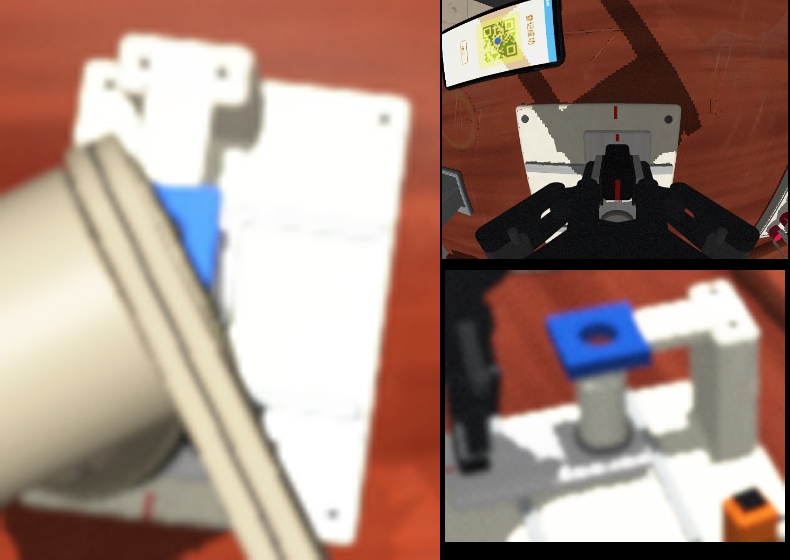

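In the wrist view the carriage's red index mark (617,138) lines up almost exactly with the base's red line (616,112). I'll measure that numerically.

```bash
python3 - <<'E'
from h import *
m=pickle.load(open('w2.pkl','rb'));im=cv2.imread('pics/w2f.png').astype(int)
b,g,r=im[...,0],im[...,1],im[...,2]
k=((r>70)&(g<35)&(b<35)).astype(np.uint8);k[:,:280]=0;k[:,370:]=0;k[:180]=0;k[400:]=0
n,l,s,c=cv2.connectedComponentsWithStats(k)
e=np.array([.122,.9925])
for i in range(1,n):
    if s[i,4]>10:
        print(s[i],c[i],[ (z,np.round(onzf(m,*c[i],z),4),round(float(onzf(m,*c[i],z)@e),4)) for z in(.0122,.029,.085)])
for h in (.582,.3005),(.5814,.3014),(.5806,.3024):print(np.array(h)@e)
E
```

```text
[319 197   5  23 115] [321. 208.] [(0.0122, array([0.4667, 0.3157]), 0.3702), (0.029, array([0.4626, 0.3163]), 0.3704), (0.085, array([0.4491, 0.3184]), 0.3708)]
[322 249   6  12  72] [324.5 254.5] [(0.0122, array([0.4914, 0.3144]), 0.372), (0.029, array([0.485 , 0.3152]), 0.372), (0.085, array([0.4638, 0.3176]), 0.3718)]
[321 333   9  38 312] [324.64102564 351.25320513] [(0.0122, array([0.5519, 0.3072]), 0.3722), (0.029, array([0.5398, 0.3086]), 0.3721), (0.085, array([0.4997, 0.3133]), 0.3719)]
0.36925025
0.3700703
0.3709652
```

The carriage is about 1.7 mm past the line, so I nudge it back, release, rise and go to the probe.

```bash
python3 inch.py '0,-0.04,0,0,0.01;0,-0.072,0,0,0.01;0,-0.072,0,0,0.01'
python3 inch.py '0,0,0,0,0.085;0,0,0,0,0.085;0,0,0,0,0.085;0,0,0,0,0.085'
python3 inch.py '0,0,-1.6,0,0.085;0,0,-3.6,0,0.085;0,0,-5.6,0,0.085;0,0,-7.6,0,0.085;0,0,-8.4,0,0.085'
python3 - <<'E'
from h import *
m,im=save('wrist');pickle.dump(m,open('w3.pkl','wb'));cv2.imwrite('pics/w3.png',im)
E
python3 inch.py '-1.2,-10.72,0,0,0.085;-1.2,-10.72,0,0,0.085;-1.2,-10.72,0,0,0.085;-1.2,-10.72,0,0,0.085;-1.2,-10.72,0,0,0.085'
python3 inch.py '-0.12,-0.8,0,0,0.085;-0.12,-0.8,0,0,0.085;-0.12,-0.8,0,0,0.085'
python3 - <<'E'
from h import *
to(.553,.043,.139,1.449)
m,im=save('wrist');pickle.dump(m,open('w4.pkl','wb'));cv2.imwrite('pics/w4.png',im)
a=cv2.imread('pics/w3.png')
o=np.zeros((600,800,3),np.uint8);o[:360,:480]=cv2.resize(im,(480,360),interpolation=cv2.INTER_AREA)
c=cv2.resize(a[160:380,255:435],(318,389),interpolation=cv2.INTER_CUBIC);o[:389,482:]=c
o[362:602,:400]=cv2.resize(im[230:350,230:430],(400,240),interpolation=cv2.INTER_CUBIC)[:238]
cv2.imwrite('pics/c4.png',o)
E
```

```text
t: 6.3
eef_pos: [0.5009, 0.3113, 0.0485]
tcp_rot: [0.002, 0.06, 0.998, 0.001]
ft_force: [1.4, 0.2, 5.9]
width: 0.0196
grasp_force: 32.2
t: 6.7
eef_pos: [0.499, 0.3103, 0.046]
tcp_rot: [-0.0, 0.06, 0.998, -0.0]
ft_force: [0.1, 0.1, -0.7]
width: 0.0765
grasp_force: 0.0
t: 7.2
eef_pos: [0.5011, 0.3114, 0.263]
tcp_rot: [0.004, 0.06, 0.998, 0.002]
ft_force: [0.4, 0.6, 0.3]
width: 0.0848
grasp_force: 0.0
t: 7.75
eef_pos: [0.4965, 0.0586, 0.2558]
tcp_rot: [-0.0, 0.06, 0.998, -0.0]
ft_force: [1.8, 0.2, 0.3]
width: 0.0851
grasp_force: 0.0
t: 8.05
eef_pos: [0.4976, 0.0402, 0.2559]
tcp_rot: [-0.0, 0.061, 0.998, 0.0]
ft_force: [0.5, -0.5, -0.2]
width: 0.0851
grasp_force: 0.0
t 8.05 at [0.4976 0.0402 0.2559] yaw_y 1.4496 tilt [0.0006 0.0005] tool d [-0.0547  0.0094  0.1169] turn 0.0006 w 0.08508709024680951 f [ 0.5  -0.45 -0.16] g 0.0 q6 -1.47
```

View pics/c4.png

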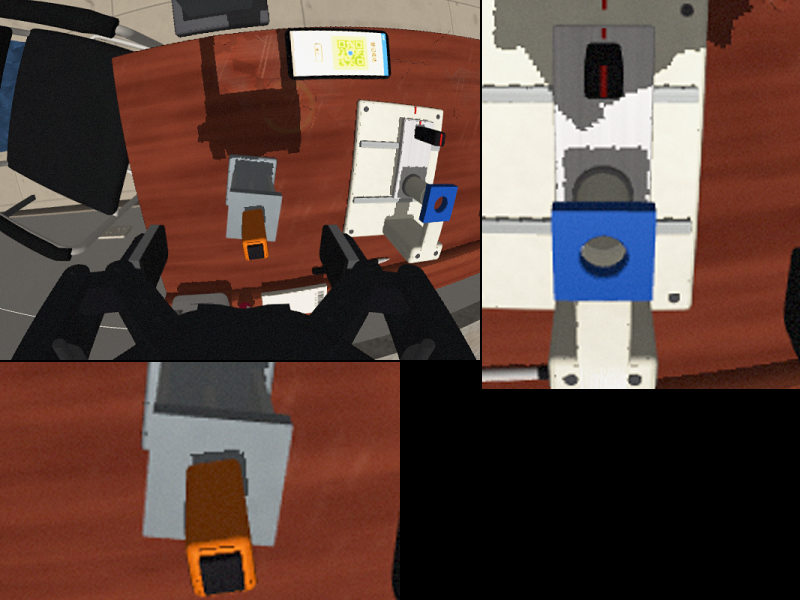

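The station crop shows the vial straight under the guide. The probe's cap centre is at wrist pixel ≈(341,336), and the handle top corners are visible.

```bash
python3 - <<'E'
from h import *
m=pickle.load(open('w4.pkl','rb'))
D=lambda x,y:((x+.5)/2-.5+230,(y-362+.5)/2-.5+230)
P=np.array([onzf(m,*D(*p),.191) for p in[(187,546),(247,538),(257,590),(198,600)]])
print(P,P.mean(0)); print('cap',onzf(m,*D(222,573),.195))
e=np.roll(P,-1,0)-P;print(np.hypot(*e.T),np.arctan2(e[:,1],e[:,0]))
S=np.array([onzf(m,*D(*p),.125) for p in[(153,414),(292,423),(274,546),(143,537)]])
e=np.roll(S,-1,0)-S;print(S,S.mean(0),np.hypot(*e.T),np.arctan2(e[:,1],e[:,0]))
m=pickle.load(open('w3.pkl','rb'));E=lambda x,y:(255+(x-482)*180/318,160+y*220/389)
a=onzf(m,*E(604,252),.112);b=onzf(m,*E(604,4),.0122);c=onzf(m,*E(604,33),.029);print('hole',a,b,c,[p@np.array([.122,.9925]) for p in(a,b,c)])
E
```

```text
[[0.54471392 0.03344499]
 [0.54417682 0.05303834]
 [0.56510826 0.05461222]
 [0.56659407 0.0344744 ]] [0.55514827 0.04389249]
cap [0.55401318 0.04374679]
[0.01960071 0.02099053 0.02019256 0.02190435] [ 1.59820209  0.07505113 -1.49714782 -3.09457935]
[[0.52240187 0.02244719]
 [0.5330321  0.07688342]
 [0.58896827 0.06533236]
 [0.57745265 0.01034013]] [0.55546372 0.04375077] [0.05546445 0.05711639 0.05618501 0.05636638] [ 1.37794484 -0.20364169 -1.77721799  2.92511356]
hole [0.5812149  0.30174669] [0.46998625 0.31551518] [0.48482267 0.31367148] [np.float64(0.37039180865121757), np.float64(0.3704871426307031), np.float64(0.37046730768183894)]
```

```bash
python3 inch.py '-1.6,0.28,0,-0.1,0.085;-2.24,0.416,0,-0.18,0.085;-2.24,0.416,0,-0.18,0.085;-2.24,0.416,1.2,-0.18,0.085;-2.24,0.416,2,-0.18,0.085' >/dev/null
python3 inch.py '0,0,0.8,0,0.085;0,0,1.6,0,0.085;0,0,2.4,0,0.085;0,0,2.68,0,0.085;0,0,2.68,0,0.085'
python3 -c "
from h import *
to(.5545,.0438,.139,1.63)"
```

```text
t: 9.1
eef_pos: [0.5532, 0.0447, 0.1382]
tcp_rot: [-0.001, -0.03, 1.0, 0.0]
ft_force: [-0.5, 0.3, 0.7]
width: 0.0849
grasp_force: 0.0
t 9.1 at [0.5532 0.0447 0.1382] yaw_y 1.6309 tilt [0.0027 0.0003] tool d [-0.0012 -0.001  -0.0008] turn 0.0009 w 0.08489375298001434 f [-0.53  0.31  0.69] g 0.0 q6 -1.64
```

In the tool's units: -0.001 m is -0.04.

```bash
python3 inch.py '-0.04,-0.04,0,0,0.06;-0.04,-0.04,0,0,0.035;-0.04,-0.04,0,0,0.015;-0.04,-0.04,0,0,0.01;-0.04,-0.04,0,0,0.01' 40
python3 inch.py '0,0,0,0,0.01;0,0,0,0,0.01;0,0,-0.08,0,0.01;0,0,-0.2,0,0.01;0,0,-0.4,0,0.01'
python3 -c "
from h import *
to(.5545,.0438,.29,1.63)"
```

```text
t: 9.6
eef_pos: [0.5561, 0.0429, 0.14]
tcp_rot: [0.001, -0.03, 1.0, -0.0]
ft_force: [-0.1, 0.2, 3.6]
width: 0.0218
grasp_force: 40.0
t: 10.1
eef_pos: [0.5551, 0.0429, 0.1488]
tcp_rot: [-0.001, -0.03, 1.0, 0.0]
ft_force: [0.5, 0.1, -0.7]
width: 0.0217
grasp_force: 39.8
t 10.1 at [0.5551 0.0429 0.1488] yaw_y 1.631 tilt [0.0016 0.0001] tool d [ 0.0008  0.0009 -0.1412] turn 0.001 w 0.02174788623305166 f [ 0.54  0.09 -0.66] g 39.751712679862976 q6 -1.65
```

In the tool's units: -0.125 m is -5, -0.142 m is -5.68.

```bash
python3 inch.py '0,0,-0.8,0,0.01;0,0,-2,0,0.01;0,0,-3.6,0,0.01;0,0,-5,0,0.01;0,0,-5.68,0,0.01'
python3 inch.py '0,0.6,0,0,0.01;-0.2,1.6,0,0,0.01;-0.4,2.8,0,0,0.01;-0.6,4,0,0,0.01;-0.8,4.8,0,0,0.01'
python3 inch.py '-0.12,0.8,0,0,0.01;-0.24,1.6,0,0,0.01;-0.4,2.4,0,0,0.01;-0.48,3,0,0,0.01;-0.48,3.08,0,0,0.01'
python3 inch.py '0,0,0,0,0.01;0,0,0,0,0.01' >/dev/null
python3 - <<'E'
from h import *
to(.5812,.3017,.29,1.63)
m,im=save('scene');cv2.imwrite('pics/s5.png',im)
m,im2=save('top');cv2.imwrite('pics/t5.png',im2)
m,im3=save('wrist');cv2.imwrite('pics/w5.png',im3);pickle.dump(m,open('w5.pkl','wb'))
o=np.zeros((600,800,3),np.uint8)
o[:560,:400]=cv2.resize(im[60:200,220:320],(400,560),interpolation=cv2.INTER_CUBIC)
o[:300,400:]=cv2.resize(im3,(400,300),interpolation=cv2.INTER_AREA)
o[300:600,400:]=cv2.resize(im2[180:280,200:333],(400,300),interpolation=cv2.INTER_CUBIC)
cv2.imwrite('pics/c5.png',o)
E
```

```text
t: 10.6
eef_pos: [0.5568, 0.0429, 0.2959]
tcp_rot: [0.003, -0.03, 1.0, -0.0]
ft_force: [0.6, 0.2, 0.1]
width: 0.0219
grasp_force: 39.7
t: 11.1
eef_pos: [0.5673, 0.1667, 0.2893]
tcp_rot: [-0.001, -0.031, 1.0, 0.0]
ft_force: [-0.6, 0.1, -1.1]
width: 0.0217
grasp_force: 39.7
t: 11.6
eef_pos: [0.5748, 0.2435, 0.2897]
tcp_rot: [-0.001, -0.031, 1.0, -0.0]
ft_force: [0.3, -0.4, -0.3]
width: 0.0217
grasp_force: 39.7
t 11.8 at [0.5757 0.2409 0.291 ] yaw_y 1.6306 tilt [ 0.0005 -0.0005] tool d [-0.0092  0.0604  0.001 ] turn 0.0006 w 0.021208521818121284 f [-0.12 -0.55  0.13] g 39.71269369125366 q6 -1.32
```

View pics/c5.png

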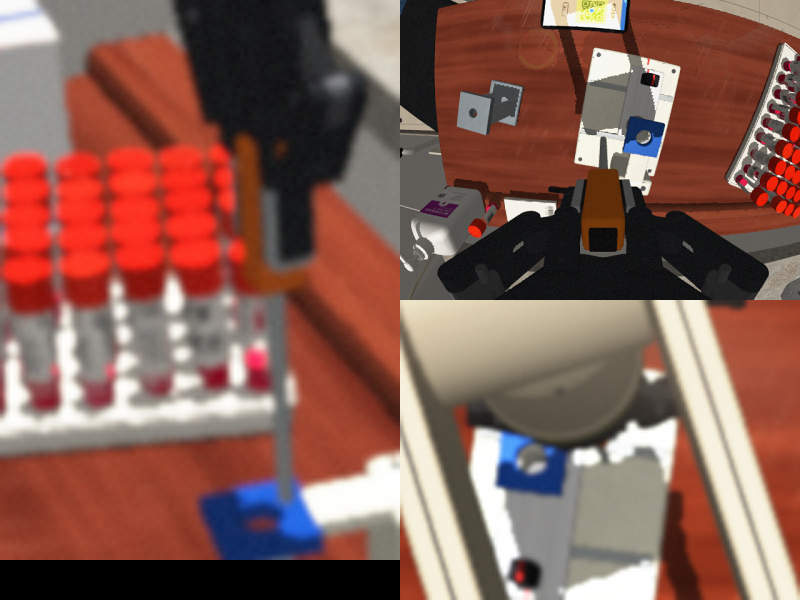

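The scene crop shows the stem running from the handle's underside (276,285) down past the guide plate's corner at (287,500). The wrist view shows the stem's tip end at about (603,140). I'll compare these with predictions.

```bash
cat >> h.py <<'E'
def proj(m,P):
    T=m['world_from_camera'];p=T[:3,:3].T@(np.array(P)-T[:3,3]);return m['fx']*p[0]/-p[2]+m['cx'],m['fy']*p[1]/p[2]+m['cy']
def projf(m,P):
    T=m['world_from_camera'];p=T[:3,:3].T@(np.array(P)-T[:3,3]);x,y,z=p[0],-p[1],-p[2];h=np.hypot(x,y);k=m['fx']*np.arctan2(h,z)/h;return x*k+m['cx'],y*k+m['cy']
E
python3 - <<'E'
from h import *
sc=pickle.load(open('scene.pkl','rb'));w=pickle.load(open('w5.pkl','rb'))
for z in(.275,.22,.16):
    P=(.5757,.2409,z);print(z,np.round(proj(sc,P),1),np.round(projf(w,P),1))
a=cv2.imread('pics/s5.png')[110:240,260:320];b=cv2.imread('pics/w5.png')[190:310,270:390]
o=np.zeros((600,800,3),np.uint8);o[:,:277]=cv2.resize(a,(277,600),interpolation=cv2.INTER_CUBIC);o[:500,290:790]=cv2.resize(b,(500,500),interpolation=cv2.INTER_CUBIC)
cv2.imwrite('pics/c6.png',o)
E
```

```text
0.275 [289.5 130.7] [325.4 288.5]
0.22 [290.9 157.9] [325.3 249.3]
0.16 [292.2 185. ] [325.2 222.7]
```

View pics/c6.png

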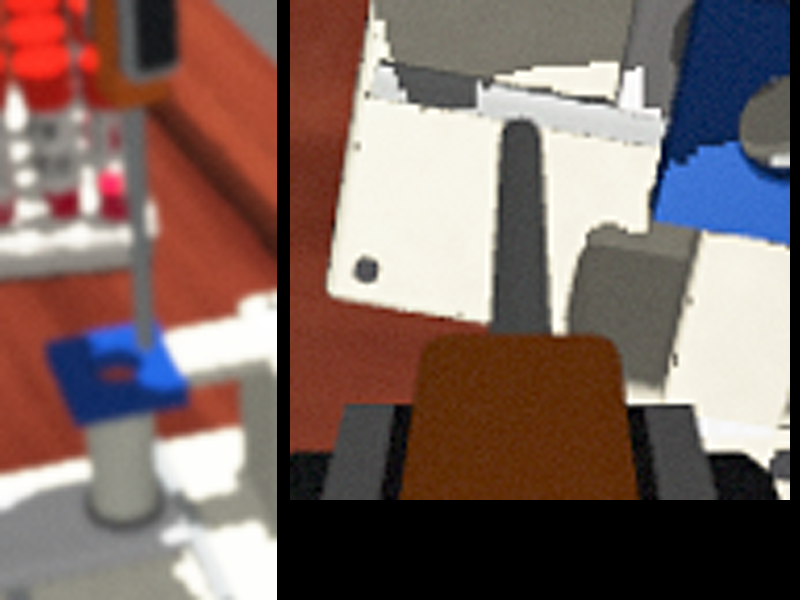

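The tip matches the prediction within about 1 px in both views: scene (291.4,185) against (292.2,185), wrist (325.2,~222) against (325.2,222.7). The probe is therefore straight under the TCP. I move over the hole, with the tip ~13 mm above it, and check.

In the tool's units: 0.06 m is 2.4, 0.056 m is 2.24.

```bash
python3 inch.py '-0.08,0.48,0,0,0.01;-0.16,1.12,0,0,0.01;-0.28,1.76,0,0,0.01;-0.38,2.24,0,0,0.01;-0.38,2.4,0,0,0.01' >/dev/null
python3 inch.py '0,0,0,0,0.01;0,0,0.32,0,0.01;0,0,0.72,0,0.01;0,0,1.12,0,0.01;0,0,1.36,0,0.01' >/dev/null
python3 inch.py '0,0,0,0,0.01;0,0,0,0,0.01'
python3 - <<'E'
from h import *
to(.5815,.3013,.185,1.63)
m,im=save('scene');cv2.imwrite('pics/s7.png',im)
P=arm.state()['eef_pos'];
m3,im3=save('wrist');cv2.imwrite('pics/w7.png',im3);pickle.dump(m3,open('w7.pkl','wb'))
print('tip pred',proj(m,(P[0],P[1],P[2]-.1305)),projf(m3,(P[0],P[1],P[2]-.1305)),'hole pred',proj(m,(.5815,.3013,.112)),projf(m3,(.5815,.3013,.112)))
a=im[120:230,250:320];b=im3[190:300,280:390]
o=np.zeros((600,800,3),np.uint8);o[:550,:350]=cv2.resize(a,(350,550),interpolation=cv2.INTER_CUBIC);o[:440,355:795]=cv2.resize(b,(440,440),interpolation=cv2.INTER_CUBIC)
cv2.imwrite('pics/c7.png',o)
E
```

```text
t: 13.15
eef_pos: [0.5816, 0.3018, 0.2571]
tcp_rot: [-0.0, -0.03, 1.0, -0.0]
ft_force: [-0.7, -0.4, -1.0]
width: 0.0214
grasp_force: 39.7
t 13.15 at [0.5816 0.3018 0.2571] yaw_y 1.6308 tilt [ 0.0004 -0.0001] tool d [ 0.0001 -0.0005  0.0721] turn 0.0008 w 0.021361014461258064 f [-0.7  -0.41 -1.04] g 39.71291184425354 q6 -1.23
tip pred (np.float64(283.65013157545076), np.float64(181.92311639932714)) (np.float64(324.7742958273697), np.float64(223.10645795781198)) hole pred (np.float64(284.03021040360613), np.float64(188.20872379676695)) (np.float64(324.0490277399752), np.float64(217.5653110311905))
```

View pics/c7.png

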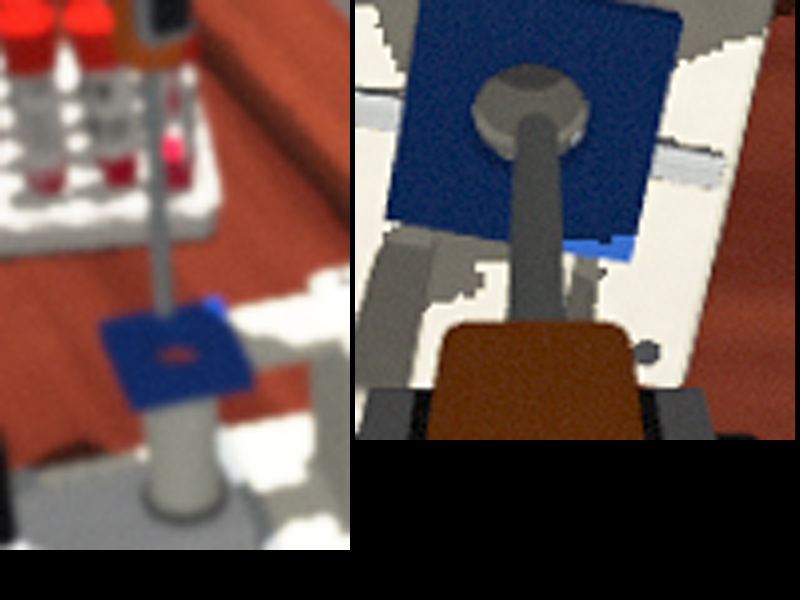

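The wrist view shows the tip inside the hole's outline: hole centre at (323.5,217.9), tip column 325. The scene view has the tip about 2 px to the left. I make a correction of +1.5 mm in x and -1.2 mm in y, then lower.

Careful with the scale: shifts go in units of 25 mm. That gives: 0.014 m is 0.56, 0.008 m is 0.32.

```bash
python3 inch.py '-0.06,-0.048,0,0,0.01;-0.06,-0.048,0,0,0.01;-0.06,-0.048,0.12,0,0.01;-0.06,-0.048,0.32,0,0.01;-0.06,-0.048,0.56,0,0.01'
python3 inch.py '0,0,0.24,0,0.01;0,0,0.48,0,0.01;0,0,0.72,0,0.01;0,0,0.92,0,0.01;0,0,1,0,0.01'
python3 inch.py '0,0,0,0,0.01;0,0,0,0,0.01'
python3 - <<'E'
from h import *
to(.583,.3006,.185,1.63)
m3,im3=save('wrist');cv2.imwrite('pics/w8.png',im3);m,im=save('scene');cv2.imwrite('pics/s8.png',im)
P=arm.state()['eef_pos']
for z in(.112,.135):print(projf(m3,(P[0],P[1],z)),proj(m,(P[0],P[1],z)))
print('hole',projf(m3,(.5815,.3013,.112)),proj(m,(.5815,.3013,.112)))
# stem vs hole widths along the hole row in the wrist picture
for r in(214,218,222):print(r,im3[r,300:350].sum(1)//3)
for r in(180,184,188):print(r,im[r,265:305].tolist() if r==188 else im[r,270:300].sum(1)//3)
E
```

```text
t: 13.75
eef_pos: [0.5832, 0.3009, 0.2429]
tcp_rot: [0.0, -0.03, 1.0, 0.0]
ft_force: [0.1, -0.8, -0.9]
width: 0.0216
grasp_force: 39.7
t: 14.25
eef_pos: [0.5829, 0.3007, 0.2173]
tcp_rot: [-0.001, -0.03, 1.0, -0.0]
ft_force: [0.4, 0.4, -0.6]
width: 0.0218
grasp_force: 39.7
t: 14.45
eef_pos: [0.5833, 0.3009, 0.2186]
tcp_rot: [0.0, -0.03, 1.0, 0.0]
ft_force: [-0.7, 0.1, -0.4]
width: 0.022
grasp_force: 39.7
t 14.45 at [0.5833 0.3009 0.2186] yaw_y 1.631 tilt [-0.0004  0.0001] tool d [ 0.0004 -0.0003  0.0336] turn 0.001 w 0.022021533619217538 f [-0.69  0.13 -0.38] g 39.71355199813843 q6 -1.23
(np.float64(324.84057408107464), np.float64(232.54379620530034)) (np.float64(284.9621686553291), np.float64(188.05546073299038))
(np.float64(324.8491426257027), np.float64(243.14903185732072)) (np.float64(284.3752475870046), np.float64(178.77248017267146))
hole (np.float64(325.50380798243793), np.float64(229.95850462953817)) (np.float64(284.03021040360613), np.float64(188.20872379676695))
214 [43 41 38 47 45 43 39 43 51 48 44 45 45 41 54 44 47 47 47 50 47 47 50 50
 46 39 46 49 51 49 48 52 45 47 41 41 
[... 507 characters left out ...]
  57  55  54  54  52  52  52  69  90  99  99  90  74  56
  52  51  54  54  53  56  64 100 148 192 224 240]
188 [[40, 59, 143], [41, 60, 147], [46, 64, 152], [47, 62, 146], [60, 58, 127], [73, 48, 83], [87, 42, 38], [93, 40, 18], [96, 39, 15], [96, 40, 15], [98, 39, 13], [97, 41, 16], [98, 42, 20], [93, 39, 16], [90, 39, 15], [92, 41, 20], [96, 56, 41], [98, 76, 69], [101, 95, 89], [101, 100, 96], [97, 89, 85], [94, 67, 61], [95, 50, 38], [95, 42, 27], [93, 40, 20], [95, 42, 21], [93, 40, 16], [97, 40, 16], [97, 43, 17], [96, 40, 15], [99, 44, 21], [98, 46, 27], [102, 68, 57], [112, 101, 97], [122, 127, 125], [127, 138, 138], [128, 140, 142], [133, 146, 146], [136, 147, 149], [135, 148, 150]]
```

```bash
python3 - <<'E'
from h import *
im=cv2.imread('pics/w8.png').astype(int);blue=(im[...,0]>im[...,2]+30)
for r in range(214,252,2):
    x=np.where(~blue[r,295:356])[0]+295
    print(r,(x.min(),x.max(),len(x)) if len(x) else None,end='  ')
print()
for r in (226,230,234):print(r,im[r,308:344].sum(1)//3)
im=cv2.imread('pics/scene0.png').astype(int)
for r in(184,186,188,190,192):print(r,im[r,276:296,0])
E
```

```text
214 None  216 None  218 (np.int64(317), np.int64(332), 16)  220 (np.int64(314), np.int64(336), 23)  222 (np.int64(312), np.int64(338), 27)  224 (np.int64(311), np.int64(339), 29)  226 (np.int64(309), np.int64(340), 32)  228 (np.int64(309), np.int64(341), 33)  230 (np.int64(309), np.int64(341), 33)  232 (np.int64(309), np.int64(340), 32)  234 (np.int64(310), np.int64(340), 31)  236 (np.int64(311), np.int64(339), 29)  238 (np.int64(312), np.int64(338), 27)  240 (np.int64(314), np.int64(335), 22)  242 (np.int64(317), np.int64(333), 17)  244 (np.int64(319), np.int64(331), 13)  246 (np.int64(319), np.int64(331), 13)  248 (np.int64(319), np.int64(331), 13)  250 (np.int64(318), np.int64(331), 14)  
226 [39 60 85 88 85 85 85 89 90 88 88 82 71 66 66 68 69 72 70 72 68 65 71 88
 90 86 86 84 87 87 85 84 79 32 40 45]
230 [ 46 105 117 101  86  88  88  88  89  92  91  78  63  67  68  70  67  69
  69  67  67  67  68  83  89  89  88  86  88  93 106 114 111  66  47  48]
234 [ 29  39  75 100 111 113 110 102 102  88  86  80  63  67  66  65  68  70
  72  66  70  70  66  74  86 102 111 110 109 103 131 159 104  27  42  47]
184 [222 223 224 225 225 219 219 216 212 209 210 215 218 222 225 227 226 226
 226 229]
186 [227 227 220 212 193 171 155 145 133 126 129 143 159 183 205 219 226 227
 227 228]
188 [227 224 207 173 130 106 101  99  94  96  94  95 101 118 163 205 222 227
 227 226]
190 [227 224 214 188 149 116  97  86  76  74  80  90 111 146 188 216 225 227
 226 227]
192 [226 226 226 222 213 200 189 178 171 175 181 190 203 215 224 225 225 226
 224 222]
```

In the wrist view the stem (319.5–331) is centred across the hole (309–341). Along x the two views bracket zero within 2 mm, so I lower the rest.

```bash
python3 inch.py '0,0,0.24,0,0.01;0,0,0.52,0,0.01;0,0,0.8,0,0.01;0,0,1.08,0,0.01;0,0,1.28,0,0.01'
python3 inch.py '0,0,0.04,0,0.01;0,0,0.04,0,0.01;0,0,0.04,0,0.01;0,0,0.04,0,0.01;0,0,0.04,0,0.01'
python3 - <<'E'
from h import *
to(.583,.3006,.185,1.63)
m3,im=save('wrist');P=arm.state()['eef_pos'];cv2.imwrite('pics/w9.png',im);im=im.astype(int);blue=(im[...,0]>im[...,2]+30)
print('hole pred',projf(m3,(.5815,.3013,.112)),'stem',projf(m3,(P[0],P[1],.112)))
R0=int(projf(m3,(.5815,.3013,.112))[1])
for r in range(R0-16,R0+18,2):
    x=np.where(~blue[r,285:366])[0]+285
    print(r,(x.min(),x.max()) if len(x) else None,end=' ')
print()
for r in(R0,R0+4,R0+8):print(r,im[r,306:344].sum(1)//3)
E
```

```text
t: 15.05
eef_pos: [0.5828, 0.3006, 0.1849]
tcp_rot: [-0.001, -0.03, 1.0, -0.0]
ft_force: [0.7, 0.4, -0.8]
width: 0.0218
grasp_force: 39.7
t: 15.55
eef_pos: [0.5834, 0.3009, 0.1857]
tcp_rot: [0.0, -0.03, 1.0, 0.0]
ft_force: [0.5, 0.1, -1.1]
width: 0.0216
grasp_force: 39.7
t 15.55 at [0.5834 0.3009 0.1857] yaw_y 1.631 tilt [-0.0007  0.0002] tool d [ 0.0005 -0.0003  0.0007] turn 0.001 w 0.021565306038338172 f [ 0.54  0.1  -1.05] g 39.71338927745819 q6 -1.23
hole pred (np.float64(325.54205001841746), np.float64(245.2356449702194)) stem (np.float64(324.7690916640657), np.float64(248.04599506512562))
229 (np.int64(285), np.int64(285)) 231 (np.int64(285), np.int64(331)) 233 (np.int64(314), np.int64(336)) 235 (np.int64(311), np.int64(338)) 237 (np.int64(309), np.int64(340)) 239 (np.int64(308), np.int64(341)) 241 (np.int64(307), np.int64(342)) 243 (np.int64(307), np.int64(343)) 245 (np.int64(307), np.int64(343)) 247 (np.int64(307), np.int64(343)) 249 (np.int64(308), np.int64(342)) 251 (np.int64(309), np.int64(341)) 253 (np.int64(310), np.int64(339)) 255 (np.int64(312), np.int64(338)) 257 (np.int64(315), np.int64(365)) 259 (np.int64(318), np.int64(365)) 261 (np.int64(318), np.int64(365)) 
245 [ 43  99 113 114 112 101  93  89  90  86  94  93  81  73  66  67  65  70
  68  71  71  74  69  72  66  66  89  87  89  90  87  90 103 109 109 110
 160 104]
249 [ 39  27 113 115 110 107 114 115 114 116 111 110  92  72  64  66  64  71
  70  71  68  71  71  72  67  78 109 118 118 111 108 105 119 166 202 207
  84  43]
253 [ 38  35  27  53  88 110 116 116 112 112 112 114  90  68  68  60  70  67
  63  69  71  67  68  64  68  69 102 114 106 186 201 216 211 155  42  28
  28  39]
```

```bash
python3 -c "
from station import arm
print(arm.close_job())"
```

```text
the job is handed in; nothing more can be done
None
```

The job is handed in (judge's result not shown): the vial is under the guide hole, and the gripper holds the probe still and upright through it. By camera the stem is within about 2 mm of the hole's axis, its tip about 25 mm below the vial's mouth, with no sign of contact in the wrist force.

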